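Stow the tagging kit in the push-latch tray

ROBOT

A 6-joint arm with a two-finger parallel gripper is mounted at the origin on the work surface. World frame = base frame: x ahead of the robot, y to its left, z up, the work surface at z = 0. Lengths are in m, angles in rad, forces in N, time in s.
With the tool pointing down it reaches from about 0.3 to 0.875 m from the base axis. Payload 6.4 kg.
Tool frame: the origin (TCP) lies on the centre line of the jaws, within the pads' length; the fingertips stand ctrl.tip_extent ahead of it and the grasp point (between the pads) lies 8 mm behind it (ctrl.tip_extent is the distance from the TCP to the fingertips, in m); z points along the fingers, y is the line along which they close (so a half turn about z gives the same grasp; the last joint's range is limited). The gripper opens to 85 mm and grips with 20 to 120 N. Pads are 22 mm wide; open, the fingers measure 114 mm over their backs; the gripper's body (76 mm by 85 mm) begins 54 mm behind the grasp point. The pads swing forward as they close: fully open they stand 13 mm farther back than shut.
Start: joints at [-1.508, 0.181, 1.607, -0, 1.354, -0.206], TCP at [0.153, -0.554, 0.242] pointing down, gripper open.
Joint ranges: [-2.99, 2.99], [-0.89, 2.07], [0.3, 2.58], [-1.14, 4.28], [0, 2.63], [-3.12, 3.12]. Speed limits (rad/s): [2.57, 2.57, 3.01, 3.14, 3.14, 3.14].

INTERFACE

Orientations are given as a unit quaternion [w, x, y, z].
In Python, from bench import ctrl gives the robot as it stands.
- The arm moves only by the shell command python3 -m handwheel 'ROWS'. ROWS is JSON, a list of rows, each a list of 7 numbers: the turn, a rotation vector about the tool's x, y, z as a fraction of full scale, then the shift along the tool's x, y, z as a fraction of full scale, then the opening, from 0 (shut) to 1 (fully open). In form: [[rx, ry, rz, x, y, z, jaw], ...]. A call has exactly 8 rows; each row shifts and turns the commanded pose from where the row before left it, along the tool's axes as they then stand; what a row does not reach is not made up. Full scale, the value 1, is 300 mm for a shift and pi rad for a turn. A row lasts 1/10 s, in which the tool goes at most 50 mm and 8.59 degrees, less where a joint would pass 70% of its speed; a pose out of reach is approached as far as the arm can. A call with a number of a shift or a turn outside -1 to 1 is refused whole. A call with a gripper value outside its range is refused whole. The fingers move at their own pace and stop on an object; the grip force is fixed at half the most. Time passes only in rows, so rows that do not move let the fingers close, or fill a call up. It gives the time, the measured TCP pose, the force, the opening and the grip force at its end, in the units of the state.
- ctrl.get_obs(): the state, without advancing time (a new reading comes with each control period).
- ctrl.camera(name): name is "scene" or "top" or "wrist"; returns the picture (384x512x3 uint8, blue, green, red); there is no depth.
- ctrl.camera_model(name): a dict with "camera_matrix" (3x3 intrinsics, pixels), "dist_coeffs" ([k1, k2, p1, p2, k3] as OpenCV has them; the pictures are not rectified), "cam_to_world" (4x4, takes a point from camera to world coordinates). Camera axes: x right, y up, looking along -z (the intrinsics and any distortion apply to the point x, -y, -z); pixel columns grow to the right and rows downward; lengths in m; the calibration is good to about 2 mm. A picture is of the moment at which its call begins: read the wrist's pose just before it. camera_model takes no time and is no camera call; for the wrist camera it gives the pose at the moment of the call.
- ctrl.hand_in(): hands the job in; it is judged then, once.
The state is a dict: "time_s": time; "q": joint angles; "dq": joint speeds; "joint_efforts": joint torques, N m; "eef_pos": TCP position; "eef_rot": TCP orientation; "wrist_force": force on the tool from outside, world axes, zero at the start; "torque": the same for the moment, N m; "opening": opening from 0.0 (shut) to 1.0 (fully open); "grasp_force": force on a finger pad.
Only numpy, scipy, OpenCV 4.12 (cv2) and the standard library are available. Lean on these libraries where they do the work, as an engineer would, in place of code of your own. Each camera call takes 0.05 s, during which the arm holds its last target. There are 200 camera calls.

TASK

Put the aluminium torch and the white ear-tag applicator away in the yellow-fronted push-latch tray and leave the tray latched shut with both lying inside. The tray starts latched shut: push its front in fully and let go and it should spring out, but the old latch sometimes stays shut and wants a second push; once out, a full push home latches it again. After each push check whether it ended up out or shut. Leave everything else on the bench where it stands.

Things in the scene. Friction and masses are not known exactly. Their poses are not given: they have to be found in the camera images.
- tray_front (a point): middle of the outer face of the tray's yellow front board (296 wide, 44 tall, 12 thick, lower edge 6 above the bench; this point is 28 above the bench). x points into the green housing, the way the tray is pushed; y along the board; z up. Moves with the tray
- tray_floor (a point): middle of the tray's inner floor, 12 above the bench, 105 behind the front board's outer face; axes as tray_front. The floor runs 93 either way in x (front board at -x) and 130 either way in y; side walls end 40 and the front board 50 above the bench. Sprung out, it is open above from x = -93 to x = +79, the rest is under the housing's roof; shut, nearly all is
- housing (a point): middle of the top edge of the green housing's front face; axes as tray_front. The housing is fixed to the bench, 300 wide, 225 deep in +x, its top 72 above the bench
- tray (a joint): how far out the tray is (m): about 0.001 latched shut (its board's outer face 24 mm before the housing's face), 0.16 sprung out; a spring of 2.5 to 5.5 N pushes it out within 1 s. Push-push latch: from out, push in to the stop at about -0.009, let go: it returns to 0.001 and holds (let go sooner, it springs out). From shut, push to the stop (-0.008 to -0.011), let go: it springs out, or at times stays shut until the next push
- torch_mid (a point): centre of the aluminium torch: 156 long along its x (head at +x, ends 78 from here), round barrel 32 across between a six-sided head and a six-sided tail cap, both 42 across the flats; it lies on those flats, this point 21 above what it lies on and half-way along. About 0.24 kg; grip across the barrel within 35 of this point
- applicator_mid (a point): centre of the white plastic ear-tag applicator (plier-like, orange grips): lies flat, 30 thick, z up, this point half-way up; along its x from -101 (grips) to +91 (jaws), at most 60 wide in y. Its solid waist, within 30 of this point in x, is 40 wide: grip it there across y. About 0.26 kg
- jar: open clear glass jar, 84 across, 125 tall; origin under its centre; leave alone
- funnel: steel funnel standing mouth down, 122 across, 135 tall; origin under its centre; leave alone
- tub: orange plastic tub, 200 x 150, 90 tall; origin under its centre; leave alone
- tin: closed blue-banded tin, 70 across, 110 tall; origin under its centre; leave alone
- mug: white mug, 80 across, 90 tall, handle at its +y; origin under its centre; leave alone
There are look-alikes about, which are no part of the job. Leave any blue or green look-alike of the part that bears torch_mid alone.

How it is judged:
By the outcome, as a careful person would: the job done as asked, in the order asked, and still so for the second after the job is handed in, with the robot touching nothing.
It also fails if it takes over 72 s, if anything falls off the work surface, if the arm or the gripper's body presses on something with over 40 N, if the wrist force passes 120 N, or if a joint passes its speed limit or range.

## Working session

There is one attempt and no reset: what is moved stays moved. The work goes in short steps, Python scripts to look and compute and a shell command to move; the robot and the scene stay as the last step left them, time stands still between calls to the robot, and variables do not carry over. Pictures are saved under pics/ and viewed, at most 10 in all, crops included, and the job is handed in when it is done.

```bash
ls; mkdir -p pics
cat > h.py <<'E'
import numpy as np, cv2
from bench import ctrl
def snap(n,f):
    m=ctrl.camera_model(n); im=ctrl.camera(n); cv2.imwrite(f'pics/{f}.png',im); return im,m
def ray(m,px):
    K=np.array(m["camera_matrix"]);d=np.array(m["dist_coeffs"]);T=np.array(m["cam_to_world"])
    u=cv2.undistortPoints(np.array(px,float).reshape(-1,1,2),K,d).reshape(-1,2)
    r=np.c_[u[:,0],-u[:,1],-np.ones(len(u))]@T[:3,:3].T
    return T[:3,3],r
def onz(m,px,z):
    o,r=ray(m,px); return o+r*((z-o[2])/r[:,2:3])
def proj(m,P):
    K=np.array(m["camera_matrix"]);d=np.array(m["dist_coeffs"]);T=np.array(m["cam_to_world"])
    c=(np.array(P,float).reshape(-1,3)-T[:3,3])@T[:3,:3]; c=c*[1,-1,-1]
    return cv2.projectPoints(c,np.zeros(3),np.zeros(3),K,d)[0].reshape(-1,2)
E
python3 - <<'E'
from h import *
a,m=snap("scene","scene0"); b,m2=snap("top","top0")
for x in(m,m2): print(np.round(x["cam_to_world"],3).tolist())
print(ctrl.tip_extent, ctrl.get_obs()["eef_rot"])
E
```

```text
pics
[[-0.144, -0.659, 0.738, 1.854], [0.99, -0.092, 0.111, 0.202], [-0.006, 0.746, 0.665, 1.27], [0.0, 0.0, 0.0, 1.0]]
[[-0.006, 0.998, -0.065, 0.392], [-1.0, -0.006, -0.001, -0.011], [-0.001, 0.065, 0.998, 1.783], [0.0, 0.0, 0.0, 1.0]]
0.011 [-7.78030322e-04  9.90981257e-01  1.33998288e-01  4.24696137e-05]
```

View pics/top0.png

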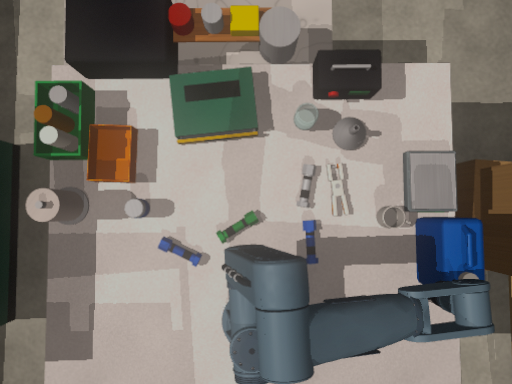

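View pics/scene0.png

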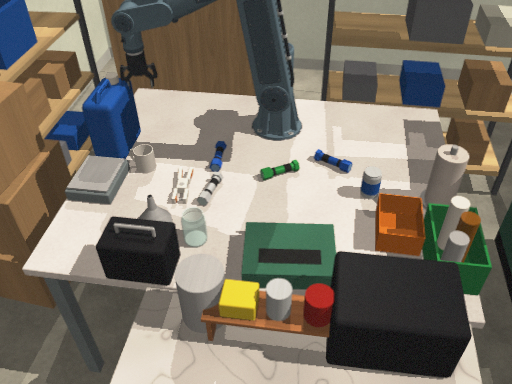

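Torch candidates in the top view: silver (306,185), green (237,227), blue (180,251) and blue (310,240). Only the silver one is aluminium, so it fits. The white plier shape at (337,187) is the applicator, and the tray's yellow edge is at about (217,137). I'll confirm this in a crop and measure.

Run:
```python
from h import *
im=cv2.imread('pics/top0.png'); m=ctrl.camera_model("top")
c=im[60:240,165:365]; cv2.imwrite('pics/crop0.png',cv2.resize(c,None,fx=4,fy=4*0.83,interpolation=cv2.INTER_CUBIC)[:600,:800])
hsv=cv2.cvtColor(im,cv2.COLOR_BGR2HSV)
y=cv2.inRange(hsv,(18,120,80),(35,255,255)); y[:100]=0; y[160:]=0; y[:,:160]=0;y[:,270:]=0
p=cv2.findNonZero(y); r=cv2.minAreaRect(p); bp=cv2.boxPoints(r); print('yellow',r,onz(m,bp,.05).round(3).tolist())
g=cv2.inRange(hsv,(65,60,20),(95,255,120)); g[:60]=0; g[145:]=0; g[:,:165]=0;g[:,262:]=0
cn=max(cv2.findContours(g,0,2)[0],key=cv2.contourArea); r=cv2.minAreaRect(cn); print('green',r,onz(m,cv2.boxPoints(r),.072).round(3).tolist())
```

```text
yellow ((217.03897094726562, 136.8606414794922), (4.1380510330200195, 80.50390625), 83.82982635498047) [[0.655, 0.269, 0.05], [0.685, -0.021, 0.05], [0.67, -0.023, 0.05], [0.64, 0.268, 0.05]]
green ((212.76986694335938, 100.81370544433594), (61.240604400634766, 82.0728759765625), 83.9909896850586) [[0.886, 0.296, 0.072], [0.916, 0.001, 0.072], [0.694, -0.021, 0.072], [0.665, 0.272, 0.072]]
```

View pics/crop0.png

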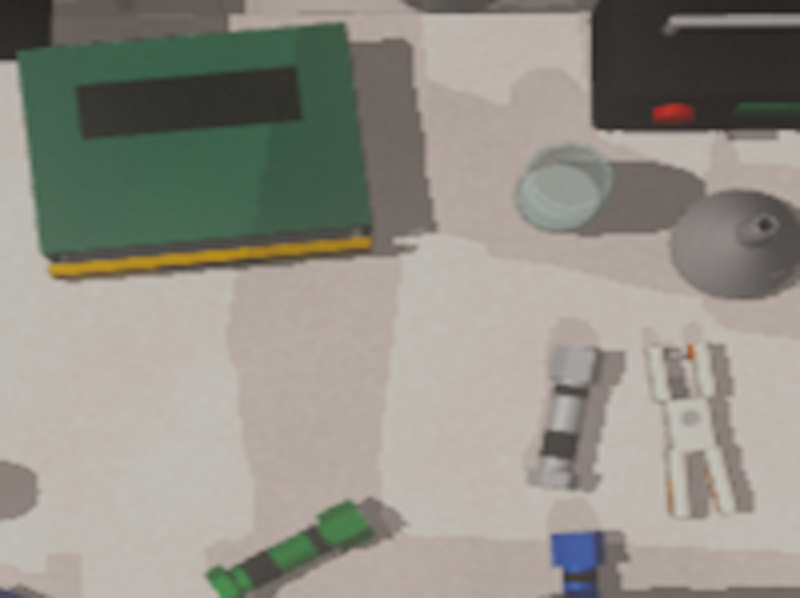

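The crop confirms the silver torch at crop (563,418), head up, and the white applicator with its waist at crop (690,425). I'll work out rough poses and the pre-push move.

```bash
cat >> h.py <<'E'
AX=np.array([.995,.0985,0]); AX/=np.linalg.norm(AX); AY=np.array([-AX[1],AX[0],0])
FR=np.array([.6556,.123,.028])       # tray_front when shut
def rot(o):
    from scipy.spatial.transform import Rotation as R
    q=o["eef_rot"]; return R.from_quat([q[1],q[2],q[3],q[0]]).as_matrix()
def go(t,yaw=None,o=None,M=None,p=None):
    """print rz (fraction) and tool shift (fraction) for target pos, tool-x yaw; returns new state"""
    o=o or ctrl.get_obs(); M=rot(o) if M is None else M; p=np.array(o["eef_pos"]) if p is None else p
    y0=np.arctan2(M[1,0],M[0,0]); rz=0
    if yaw is not None:
        d=(yaw-y0+np.pi)%(2*np.pi)-np.pi; rz=-d/np.pi; y0=yaw
    c,s=np.cos(y0),np.sin(y0); M=np.array([[c,s,0],[s,-c,0],[0,0,-1]])
    f=M.T@(np.array(t)-p)/.3
    print('rz %.4f rows %d | shift'%(rz,np.ceil(abs(rz)*180/8.5)),f.round(4),'rows %.1f'%(np.linalg.norm(f)*6)); return dict(M=M,p=np.array(t))
E
python3 - <<'E'
from h import *
m=ctrl.camera_model("top")
f=lambda L:[[165+x/4,60+y/3.32] for x,y in L]
T=onz(m,f([(576,348),(550,488)]),.03); A=onz(m,f([(680,345),(706,518),(691,425)]),.03)
print(T.round(3).tolist(),T.mean(0).round(3),A.round(3).tolist())
for P in(T,A): d=P[0]-P[1]; print(np.linalg.norm(d),np.arctan2(d[1],d[0]))
s=go(FR-AX*.06+[0,0,.19],np.arctan2(AX[1],AX[0])); s=go(FR-AX*.06+[0,0,.007],**s)
E
```

```text
[[0.56, -0.211, 0.03], [0.407, -0.186, 0.03]] [ 0.484 -0.198  0.03 ] [[0.563, -0.306, 0.03], [0.373, -0.327, 0.03], [0.475, -0.315, 0.03]]
0.15594056955370333 -0.16566314124045298
0.19116650906499377 0.10638762222398444
rz 0.0542 rows 2 | shift [ 1.6905 -2.0801  0.0783] rows 16.1
rz 0.0000 rows 0 | shift [0.   0.   0.61] rows 3.7
```

```bash
python3 -m handwheel '[[0,0,0.0271,0,0,0,0],[0,0,0.0271,0,0,0,0],[0,0,0,0.1,-0.123,0,0],[0,0,0,0.1,-0.123,0,0],[0,0,0,0.1,-0.123,0,0],[0,0,0,0.1,-0.123,0,0],[0,0,0,0.1,-0.123,0,0],[0,0,0,0.1,-0.123,0,0]]'
python3 -m handwheel '[[0,0,0,0.1,-0.123,0,0],[0,0,0,0.1,-0.123,0,0],[0,0,0,0.1,-0.123,0,0],[0,0,0,0.1,-0.123,0,0],[0,0,0,0.1,-0.123,0,0],[0,0,0,0.1,-0.123,0,0],[0,0,0,0.1,-0.123,0,0],[0,0,0,0.1,-0.123,0,0]]'
python3 - <<'E'
from h import *
s=go(FR-AX*.06+[0,0,.007],np.arctan2(AX[1],AX[0]))
E
```

```text
time_s: 0.9
eef_pos: [0.3106, -0.3144, 0.242]
eef_rot: [-0.0, 0.999, 0.049, 0.0]
wrist_force: [0.5, -0.1, -0.1]
opening: 0.003
grasp_force: 0.0
time_s: 1.7
eef_pos: [0.5205, 0.0031, 0.2421]
eef_rot: [0.0, 0.999, 0.049, -0.0]
wrist_force: [0.6, -0.0, 0.6]
opening: 0.0
grasp_force: 0.0
rz 0.0001 rows 1 | shift [ 0.2876 -0.3534  0.6902] rows 5.0
```

```bash
python3 -m handwheel '[[0,0,0,0.048,-0.059,0.115,0],[0,0,0,0.048,-0.059,0.115,0],[0,0,0,0.048,-0.059,0.115,0],[0,0,0,0.048,-0.059,0.115,0],[0,0,0,0.048,-0.059,0.115,0],[0,0,0,0.048,-0.059,0.115,0],[0,0,0,0.065,0,0,0],[0,0,0,0.065,0,0,0]]'
python3 -m handwheel '[[0,0,0,0.02,0,0,0],[0,0,0,0.02,0,0,0],[0,0,0,0.01,0,0,0],[0,0,0,0.01,0,0,0],[0,0,0,0,0,0,0],[0,0,0,0,0,0,0],[0,0,0,0,0,0,0],[0,0,0,0,0,0,0]]'
```

```text
time_s: 2.5
eef_pos: [0.6327, 0.12, 0.0324]
eef_rot: [-0.0, 0.999, 0.05, -0.003]
wrist_force: [0.4, 0.9, 0.9]
opening: -0.0
grasp_force: 0.0
time_s: 3.3
eef_pos: [0.6504, 0.1206, 0.0351]
eef_rot: [0.0, 0.999, 0.049, -0.002]
wrist_force: [-4.8, -1.2, 2.4]
opening: -0.001
grasp_force: 2.6
```

```bash
python3 -m handwheel '[[0,0,0,0.01,0,0,0],[0,0,0,0.01,0,0,0],[0,0,0,0.01,0,0,0],[0,0,0,0,0,0,0],[0,0,0,0,0,0,0],[0,0,0,0,0,0,0],[0,0,0,0,0,0,0],[0,0,0,0,0,0,0]]'
```

```text
time_s: 4.1
eef_pos: [0.6555, 0.1211, 0.0351]
eef_rot: [0.0, 0.999, 0.05, -0.006]
wrist_force: [-21.0, -3.8, 16.2]
opening: 0.002
grasp_force: 10.9
```

```bash
python3 -m handwheel '[[0,0,0,-0.165,0,0,0],[0,0,0,-0.165,0,0,0],[0,0,0,-0.165,0,0,0],[0,0,0,-0.165,0,0,0],[0,0,0,0,0,-0.16,0],[0,0,0,0,0,-0.16,0],[0,0,0,0,0,-0.16,0],[0,0,0,0,0,-0.16,1]]'
cat > y.py <<'E'
from h import *
import sys
im,m=snap("top",sys.argv[1]); hsv=cv2.cvtColor(im,cv2.COLOR_BGR2HSV)
y=cv2.inRange(hsv,(18,120,80),(35,255,255)); y[:100]=0; y[215:]=0; y[:,:150]=0;y[:,290:]=0
p=cv2.findNonZero(y); r=cv2.minAreaRect(p); P=onz(m,cv2.boxPoints(r),.05); print('yellow',r[1],P.round(3).tolist(),'out',((FR-P)@AX).max().round(4))
im,m=snap("scene",sys.argv[1]+"s"); hsv=cv2.cvtColor(im,cv2.COLOR_BGR2HSV)
for z,n in((.05,"top"),(.006,"bot")):
    q=proj(m,[FR*[1,1,0]+[0,0,z]]); print('scene shut px',q.round(1).tolist())
E
python3 y.py t1
```

```text
time_s: 4.9
eef_pos: [0.4633, 0.1022, 0.2295]
eef_rot: [0.0, 0.999, 0.049, 0.001]
wrist_force: [1.5, -0.5, 0.4]
opening: 0.159
grasp_force: 0.0
yellow (3.8930611610412598, 80.4998550415039) [[0.651, 0.269, 0.05], [0.679, -0.021, 0.05], [0.665, -0.023, 0.05], [0.637, 0.268, 0.05]] out 0.0054
scene shut px [[289.9, 221.9]]
scene shut px [[289.5, 230.6]]
```

```bash
python3 y.py t2; python3 -c "
from h import *
s=go(FR-AX*.03+[0,0,.007],np.arctan2(AX[1],AX[0]))"
```

```text
yellow (3.895164966583252, 80.50006866455078) [[0.651, 0.269, 0.05], [0.679, -0.021, 0.05], [0.665, -0.023, 0.05], [0.637, 0.268, 0.05]] out 0.0054
scene shut px [[289.9, 221.9]]
scene shut px [[289.5, 230.6]]
rz -0.0001 rows 1 | shift [ 0.54   -0.0064  0.6464] rows 5.1
```

The tray is still shut, since the stubborn latch didn't let go. I'll push a second time.

```bash
python3 -m handwheel '[[0,0,0,0.09,0,0.108,0],[0,0,0,0.09,0,0.108,0],[0,0,0,0.09,0,0.108,0],[0,0,0,0.09,0,0.108,0],[0,0,0,0.09,0,0.108,0],[0,0,0,0.09,0,0.108,0],[0,0,0,0.03,0,0,0],[0,0,0,0.02,0,0,0]]'
python3 -m handwheel '[[0,0,0,0.02,0,0,0],[0,0,0,0.02,0,0,0],[0,0,0,0.01,0,0,0],[0,0,0,0.005,0,0,0],[0,0,0,0.005,0,0,0],[0,0,0,0,0,0,0],[0,0,0,0,0,0,0],[0,0,0,0,0,0,0]]'
```

```text
time_s: 5.9
eef_pos: [0.6385, 0.1196, 0.0304]
eef_rot: [-0.0, 0.999, 0.049, -0.003]
wrist_force: [-0.4, 0.3, 0.9]
opening: -0.0
grasp_force: 0.0
time_s: 6.7
eef_pos: [0.6557, 0.1213, 0.0337]
eef_rot: [0.0, 0.999, 0.049, -0.002]
wrist_force: [-5.9, -0.9, -3.1]
opening: 0.003
grasp_force: 3.1
```

```bash
python3 -m handwheel '[[0,0,0,0.01,0,0,0],[0,0,0,0.01,0,0,0],[0,0,0,0,0,0,0],[0,0,0,0,0,0,0],[0,0,0,-0.165,0,0,0],[0,0,0,-0.165,0,0,0],[0,0,0,-0.165,0,0,0],[0,0,0,-0.165,0,0,0]]'
python3 -m handwheel '[[0,0,0,0,0,-0.16,0],[0,0,0,0,0,-0.16,0],[0,0,0,0,0,-0.16,0],[0,0,0,0,0,-0.16,1],[0,0,0,0,0.165,0,1],[0,0,0,0,0.165,0,1],[0,0,0,0,0.165,0,1],[0,0,0,0,0.165,0,1]]'
python3 y.py t3;python3 -c "
from h import *
s=go([.45,-.24,.26],np.pi/2*0+.0985)"
```

```text
time_s: 7.5
eef_pos: [0.4663, 0.1024, 0.0351]
eef_rot: [0.0, 0.999, 0.049, 0.002]
wrist_force: [-0.2, -0.1, 0.5]
opening: -0.003
grasp_force: 0.0
time_s: 8.3
eef_pos: [0.4867, -0.0962, 0.2278]
eef_rot: [0.001, 0.999, 0.05, 0.003]
wrist_force: [-0.0, -1.2, -0.7]
opening: 0.846
grasp_force: 0.0
yellow (3.7686524391174316, 77.72846221923828) [[0.493, 0.251, 0.05], [0.521, -0.028, 0.05], [0.507, -0.029, 0.05], [0.48, 0.25, 0.05]] out 0.1626
scene shut px [[289.9, 221.9]]
scene shut px [[289.5, 230.6]]
rz -0.0019 rows 1 | shift [-0.1693  0.452  -0.1077] rows 3.0
```

The tray is out. Next I'll look at the torch and applicator with the wrist camera.

```bash
python3 -m handwheel '[[0,0,0,-0.05,0.145,-0.03,1],[0,0,0,-0.05,0.145,-0.03,1],[0,0,0,-0.05,0.145,-0.03,1],[0,0,0,0,0,0,1],[0,0,0,0,0,0,1],[0,0,0,0,0,0,1],[0,0,0,0,0,0,1],[0,0,0,0,0,0,1]]'
python3 -c "
from h import *
snap('wrist','w1')
m=ctrl.camera_model('wrist');print(np.round(m['cam_to_world'],3).tolist());print(proj(m,[[.484,-.198,.021],[.475,-.315,.03]]))"
```

```text
time_s: 9.2
eef_pos: [0.4548, -0.2274, 0.2518]
eef_rot: [-0.0, 0.999, 0.05, -0.0]
wrist_force: [0.6, 0.3, -0.0]
opening: 1.002
grasp_force: 0.0
[[0.1, 0.947, 0.304, 0.532], [-0.995, 0.096, 0.03, -0.221], [-0.001, -0.305, 0.952, 0.383], [0.0, 0.0, 0.0, 1.0]]
[[234.29148769 132.60135898]
 [336.39228648 152.16034946]]
```

View pics/w1.png

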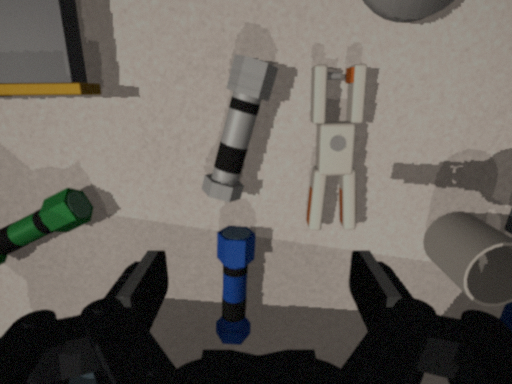

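Wrist view: silver torch with its axis through (244,104) and (231,159), white applicator with its waist at (336,149). The blue torch at (235,285) and the green one at (45,225) are to be left alone.

Run:
```python
from h import *
m=ctrl.camera_model('wrist')
T=onz(m,[(244,104),(231,159)],.021); A=onz(m,[(339,68),(331,228),(336.5,149)],.03)
print(T.round(4).tolist(),A.round(4).tolist())
d=T[0]-T[1]; ty=np.arctan2(d[1],d[0]); d=A[0]-A[1]; ay=np.arctan2(d[1],d[0]); print('yaws',ty,ay)
e=onz(m,[(254,72),(223,190)],.021); print('ends',e.round(3).tolist(),e.mean(0))
c=T[1]+(T[0]-T[1])*.45
s=go([c[0],c[1],.10],ty); s=go([c[0],c[1],.013],**s)
```

```text
[[0.5164, -0.2062, 0.021], [0.4532, -0.1966, 0.021]] [[0.5631, -0.3023, 0.03], [0.3821, -0.3248, 0.03], [0.4786, -0.3145, 0.03]]
yaws -0.1521176432662539 0.12406145160060471
ends [[0.551, -0.214, 0.021], [0.414, -0.19, 0.021]] [ 0.48254111 -0.20192244  0.021     ]
rz 0.0804 rows 2 | shift [ 0.0748 -0.1015  0.506 ] rows 3.1
rz 0.0000 rows 0 | shift [0.   0.   0.29] rows 1.7
```

```bash
python3 -m handwheel '[[0,0,0.0402,0,0,0,1],[0,0,0.0402,0,0,0,1],[0,0,0,0.015,-0.0203,0.156,1],[0,0,0,0.015,-0.0203,0.156,1],[0,0,0,0.015,-0.0203,0.156,1],[0,0,0,0.015,-0.0203,0.156,1],[0,0,0,0.015,-0.0203,0.156,1],[0,0,0,0,0,0,1]]'
python3 -c "
from h import *
print(ctrl.get_obs()['q'])
s=go([.4816,-.2009,.018],-.152)"
```

```text
time_s: 10.05
eef_pos: [0.4763, -0.1972, 0.0104]
eef_rot: [-0.004, 0.997, -0.076, -0.007]
wrist_force: [-0.4, 0.6, -0.0]
opening: 1.001
grasp_force: 0.0
[-6.23079923e-01  3.99969127e-01  1.87653984e+00  1.72550349e-04
  8.81059923e-01  1.10007909e+00]
rz -0.0001 rows 1 | shift [ 0.0193  0.0096 -0.0254] rows 0.2
```

```bash
python3 -m handwheel '[[0,0,0,0.012,0,0,1],[0,0,0,0,0,0,0],[0,0,0,0,0,0,0],[0,0,0,0,0,0,0],[0,0,0,0,0,0,0],[0,0,0,0,0,0,0],[0,0,0,0,0,0,0],[0,0,0,0,0,-0.02,0]]'
python3 -c "
from h import *
o=ctrl.get_obs();print(o['q'][5])
yaw=np.arctan2(AX[1],AX[0])
fl=FR-AX*.159+AX*.105
t=fl-AX*.05; print(t)
s=go([.53,-.12,.2],-.152);s=go([t[0],t[1],.16],yaw-np.pi/2);s=go([t[0],t[1],.032],**s)"
```

```text
time_s: 10.85
eef_pos: [0.4848, -0.2027, 0.0244]
eef_rot: [0.0, 0.997, -0.077, 0.0]
wrist_force: [-0.8, 0.6, -3.8]
opening: 0.349
grasp_force: 59.7
1.1029326650071654
[0.55210589 0.1127546  0.028     ]
rz -0.0007 rows 1 | shift [ 0.1071 -0.2953 -0.5853] rows 4.0
rz 0.4195 rows 9 | shift [-1.0244 -0.3267 -0.4519] rows 7.0
rz 0.0000 rows 0 | shift [0.     0.     0.4267] rows 2.6
```

```bash
python3 -m handwheel '[[0,0,0,0,0,-0.15,0],[0,0,-0.0446,0,0,-0.15,0],[0,0,-0.0446,0,0,-0.15,0],[0,0,-0.0446,0,0,-0.13,0],[0,0,-0.0446,0,0,0,0],[0,0,-0.0446,0,0,0,0],[0,0,-0.0446,0,0,0,0],[0,0,-0.0446,0,0,0,0]]'
python3 -m handwheel '[[0,0,-0.0446,0,0,0,0],[0,0,-0.0446,0,0,0,0],[0,0,-0.0446,0,0,0,0],[0,0,-0.0446,0,0,0,0],[0,0,-0.0446,0,0,0,0],[0,0,-0.0446,0,0,0,0],[0,0,0,0,0,0,0],[0,0,0,0,0,0,0]]'
python3 -c "
from h import *
o=ctrl.get_obs();print(o['q'][5])
yaw=np.arctan2(AX[1],AX[0])
t=FR-AX*.159+AX*.055
s=go([t[0],t[1],.14],yaw+np.pi/2);s=go([t[0],t[1],.032],**s)"
```

```text
time_s: 11.65
eef_pos: [0.4844, -0.2025, 0.198]
eef_rot: [-0.0, 0.915, 0.404, -0.0]
wrist_force: [-0.0, -0.1, -2.8]
opening: 0.358
grasp_force: 60.8
time_s: 12.45
eef_pos: [0.4847, -0.2026, 0.1979]
eef_rot: [-0.0, 0.674, 0.739, -0.0]
wrist_force: [0.0, 0.3, -3.4]
opening: 0.351
grasp_force: 60.7
-0.7148031316835527
rz -0.0019 rows 1 | shift [1.0239 0.3272 0.1929] rows 6.6
rz 0.0000 rows 0 | shift [0.   0.   0.36] rows 2.2
```

```bash
python3 -m handwheel '[[0,0,0,0.128,0.041,0.01,0],[0,0,0,0.128,0.041,0.01,0],[0,0,0,0.128,0.041,0.01,0],[0,0,0,0.128,0.041,0.03,0],[0,0,0,0.128,0.041,0.03,0],[0,0,0,0.128,0.041,0.03,0],[0,0,0,0.128,0.041,0.03,0],[0,0,0,0.128,0.041,0.03,0]]'
python3 -c "
from h import *
yaw=np.arctan2(AX[1],AX[0])
t=FR-AX*.159+AX*.055
s=go([t[0],t[1],.14],yaw+np.pi/2);s=go([t[0],t[1],.032],**s)"; python3 y.py t4
```

```text
time_s: 13.25
eef_pos: [0.5534, 0.1142, 0.1436]
eef_rot: [0.0, 0.673, 0.739, 0.0]
wrist_force: [1.0, -0.9, -1.6]
opening: 0.353
grasp_force: 60.6
rz -0.0017 rows 1 | shift [-0.0043 -0.0047  0.0121] rows 0.1
rz 0.0000 rows 0 | shift [0.   0.   0.36] rows 2.2
yellow (3.5443410873413086, 79.61800384521484) [[0.492, 0.251, 0.05], [0.521, -0.035, 0.05], [0.509, -0.036, 0.05], [0.479, 0.249, 0.05]] out 0.163
scene shut px [[289.9, 221.9]]
scene shut px [[289.5, 230.6]]
```

```bash
python3 -m handwheel '[[0,0,0,-0.002,-0.004,0.115,0],[0,0,0,0,0,0.115,0],[0,0,0,0,0,0.1,0],[0,0,0,0,0,0.03,0],[0,0,0,0,0,0.012,0],[0,0,0,0,0,0,0],[0,0,0,0,0,0,0.5],[0,0,0,0,0,0,0.5]]'
```

```text
time_s: 14.15
eef_pos: [0.5538, 0.1118, 0.0341]
eef_rot: [0.001, 0.672, 0.74, 0.001]
wrist_force: [-0.3, 0.1, -0.9]
opening: 0.501
grasp_force: 0.0
```

```bash
python3 -m handwheel '[[0,0,0,0,0,-0.1,0.5],[0,0,0,0,0,-0.15,0.5],[0,0,0,0,0,-0.15,0.5],[0,0,0.0447,0,0,-0.15,1],[0,0,0.0447,0,0,-0.06,1],[0,0,0.0447,0,0,0,1],[0,0,0.0447,0,0,0,1],[0,0,0.0447,0,0,0,1]]'
python3 -m handwheel '[[0,0,0.0447,0,0,0,1],[0,0,0.0447,0,0,0,1],[0,0,0.0447,0,0,0,1],[0,0,0.0447,0,0,0,1],[0,0,0.0447,0,0,0,1],[0,0,0.0447,0,0,0,1],[0,0,0,-0.02,0.165,0,1],[0,0,0,-0.02,0.165,0,1]]'
python3 - <<'E'
from h import *
s=go([.479,-.3145,.11],.124); s=go([.479,-.3145,.013],**s)
im,m=snap("top","t5"); fl=FR-AX*.054
q=proj(m,[fl])[0].astype(int); print(q); c=im[q[1]-35:q[1]+40,q[0]-60:q[0]+60]; cv2.imwrite('pics/c5.png',cv2.resize(c,None,fx=5,fy=5,interpolation=cv2.INTER_CUBIC))
E
```

```text
time_s: 14.95
eef_pos: [0.5528, 0.1118, 0.217]
eef_rot: [0.001, 0.887, 0.461, 0.001]
wrist_force: [-0.7, -0.7, -0.1]
opening: 1.0
grasp_force: 0.0
time_s: 15.75
eef_pos: [0.5528, 0.0122, 0.2167]
eef_rot: [0.0, 0.998, 0.063, 0.001]
wrist_force: [1.2, -1.1, -0.0]
opening: 0.998
grasp_force: 0.0
rz 0.0007 rows 1 | shift [-0.3788  1.0501  0.3556] rows 7.0
rz 0.0000 rows 0 | shift [0.     0.     0.3233] rows 1.9
[219 154]
```

View pics/c5.png

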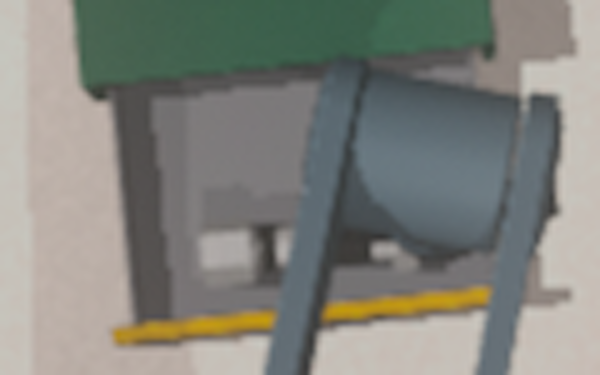

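The torch is lying in the tray near the front. Now the applicator.

```bash
python3 -m handwheel '[[0,0,0,-0.046,0.128,0.02,1],[0,0,0,-0.046,0.128,0.02,1],[0,0,0,-0.046,0.128,0.02,1],[0,0,0,-0.046,0.128,0.02,1],[0,0,0,-0.046,0.128,0.04,1],[0,0,0,-0.046,0.128,0.05,1],[0,0,0,-0.046,0.128,0.05,1],[0,0,0,0,0,0,1]]'
python3 - <<'E'
from h import *
im,m=snap("wrist","w2"); print(proj(m,[[.479,-.3145,.03],[.479,-.2945,.03],[.479,-.3345,.03]]).round(1).tolist())
s=go([.479,-.3145,.015],.124)
E
```

```text
time_s: 16.6
eef_pos: [0.4878, -0.2706, 0.1485]
eef_rot: [0.0, 0.998, 0.059, -0.0]
wrist_force: [0.2, 0.7, 0.2]
opening: 0.994
grasp_force: 0.0
[[307.8, 204.4], [284.3, 201.7], [331.1, 207.0]]
rz -0.0018 rows 1 | shift [-0.0507  0.148   0.4474] rows 2.8
```

View pics/w2.png

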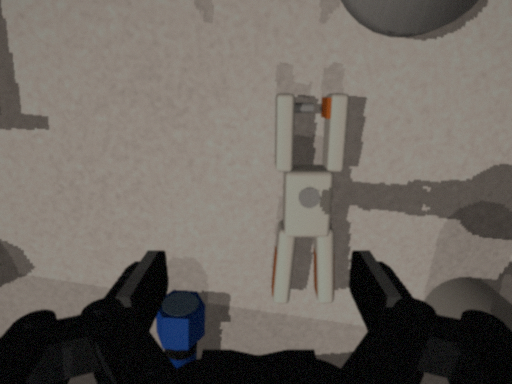

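The waist is centred at (308,200), as predicted, so I'll descend and grip.

```bash
python3 -m handwheel '[[0,0,-0.0018,-0.025,0.074,0.07,1],[0,0,0,-0.025,0.074,0.09,1],[0,0,0,0,0,0.134,1],[0,0,0,0,0,0.11,1],[0,0,0,0,0,0.04,1],[0,0,0,0,0,0,1],[0,0,0,0,0,0,0],[0,0,0,0,0,0,0]]'
python3 -m handwheel '[[0,0,0,0,0,0,0],[0,0,0,0,0,0,0],[0,0,0,0,0,0,0],[0,0,0,0,0,-0.03,0],[0,0,0,0,0,-0.1,0],[0,0,0,0,0,-0.15,0],[0,0,0,0,0,-0.15,0],[0,0,0,0,0,-0.15,0]]'
```

```text
time_s: 17.45
eef_pos: [0.4817, -0.3133, 0.0185]
eef_rot: [0.001, 0.998, 0.064, 0.001]
wrist_force: [0.8, 0.6, 0.5]
opening: 0.692
grasp_force: 0.0
time_s: 18.25
eef_pos: [0.4796, -0.312, 0.1923]
eef_rot: [-0.0, 0.998, 0.064, -0.0]
wrist_force: [0.2, -1.0, -1.7]
opening: 0.452
grasp_force: 61.0
```

```bash
python3 -m handwheel '[[0,0,-0.0447,0,0,-0.02,0],[0,0,-0.0447,0,0,0,0],[0,0,-0.0447,0,0,0,0],[0,0,-0.0447,0,0,0,0],[0,0,-0.0447,0,0,0,0],[0,0,-0.0447,0,0,0,0],[0,0,-0.0447,0,0,0,0],[0,0,-0.0447,0,0,0,0]]'
python3 -m handwheel '[[0,0,-0.0447,0,0,0,0],[0,0,-0.0447,0,0,0,0],[0,0,-0.0447,0,0,0,0],[0,0,0,0.12,0,0,0],[0,0,0,0.15,0,0,0],[0,0,0,0.15,0,0,0],[0,0,0,0.15,0,0,0],[0,0,0,0,0,0,0]]'
python3 -c "
from h import *
yaw=np.arctan2(AX[1],AX[0])
t=FR-AX*.159+AX*(.105+.030)
s=go([t[0],t[1],.14],yaw+np.pi/2);s=go([t[0],t[1],.030],**s)"
```

```text
time_s: 19.05
eef_pos: [0.4798, -0.3121, 0.1965]
eef_rot: [-0.0, 0.809, 0.588, -0.0]
wrist_force: [-0.4, -0.4, -1.7]
opening: 0.454
grasp_force: 61.1
time_s: 19.85
eef_pos: [0.4612, -0.1373, 0.196]
eef_rot: [-0.001, 0.668, 0.744, 0.001]
wrist_force: [0.3, -0.6, -2.5]
opening: 0.454
grasp_force: 61.1
rz 0.0025 rows 1 | shift [0.7995 0.6504 0.1868] rows 6.3
rz 0.0000 rows 0 | shift [0.     0.     0.3667] rows 2.2
```

```bash
python3 -m handwheel '[[0,0,0.0025,0.114,0.093,0.01,0],[0,0,0,0.114,0.093,0.01,0],[0,0,0,0.114,0.093,0.01,0],[0,0,0,0.114,0.093,0.03,0],[0,0,0,0.114,0.093,0.04,0],[0,0,0,0.114,0.093,0.04,0],[0,0,0,0.114,0.093,0.04,0],[0,0,0,0,0,0,0]]'
python3 -c "
from h import *
yaw=np.arctan2(AX[1],AX[0])
t=FR-AX*.159+AX*(.105+.030)
s=go([t[0],t[1],.031],yaw+np.pi/2)"
```

```text
time_s: 20.65
eef_pos: [0.6347, 0.1187, 0.1396]
eef_rot: [-0.001, 0.671, 0.741, -0.0]
wrist_force: [0.4, -0.0, -1.9]
opening: 0.456
grasp_force: 61.5
rz -0.0001 rows 1 | shift [ 0.0075 -0.0094  0.3619] rows 2.2
```

```bash
python3 -m handwheel '[[0,0,0,0.0075,-0.01,0.08,0],[0,0,0,0,0,0.12,0],[0,0,0,0,0,0.1,0],[0,0,0,0,0,0.04,0],[0,0,0,0,0,0.015,0],[0,0,0,0,0,0.004,0],[0,0,0,0,0,0,0],[0,0,0,0,0,0,0]]'
```

```text
time_s: 21.45
eef_pos: [0.6326, 0.1163, 0.0363]
eef_rot: [0.001, 0.673, 0.74, 0.001]
wrist_force: [1.2, 0.9, -1.9]
opening: 0.451
grasp_force: 64.3
```

```bash
python3 -m handwheel '[[0,0,0,0,0,0.012,0],[0,0,0,0,0,0.006,0],[0,0,0,0,0,0,0],[0,0,0,0,0,0,0.57],[0,0,0,0,0,0,0.57],[0,0,0,0,0,0,0.57],[0,0,0,0,0,-0.03,0.57],[0,0,0,0,0,-0.1,0.57]]'
python3 -m handwheel '[[0,0,0,0,0,-0.15,0.57],[0,0,0,0,0,-0.15,0.57],[0,0,0,0,0,-0.15,0.57],[0,0,0.0455,0,0,-0.05,0],[0,0,0.0455,0,0,0,0],[0,0,0.0455,0,0,0,0],[0,0,0.0455,0,0,0,0],[0,0,0.0455,0,0,0,0]]'
python3 -m handwheel '[[0,0,0.0455,0,0,0,0],[0,0,0.0455,0,0,0,0],[0,0,0.0455,0,0,0,0],[0,0,0.0455,0,0,0,0],[0,0,0.0455,0,0,0,0],[0,0,0.0455,0,0,0,0],[0,0,0,-0.15,0,0,0],[0,0,0,-0.15,0,0,0]]'
python3 - <<'E'
from h import *
s=go(FR-AX*.215+[0,0,.112],np.arctan2(AX[1],AX[0])); s=go(FR-AX*.215+[0,0,.006],**s)
im,m=snap("wrist","w3"); im,m=snap("scene","s3")
cv2.imwrite('pics/c6.png',cv2.resize(im[150:300,210:370],None,fx=4,fy=4,interpolation=cv2.INTER_CUBIC))
E
```

```text
time_s: 22.25
eef_pos: [0.6297, 0.1164, 0.0674]
eef_rot: [-0.001, 0.673, 0.74, -0.001]
wrist_force: [0.4, 0.5, -0.7]
opening: 0.568
grasp_force: 0.0
time_s: 23.05
eef_pos: [0.632, 0.1165, 0.2199]
eef_rot: [0.001, 0.891, 0.455, 0.002]
wrist_force: [0.8, 0.6, -0.0]
opening: -0.002
grasp_force: 0.0
time_s: 23.85
eef_pos: [0.5416, 0.1079, 0.2185]
eef_rot: [0.0, 0.999, 0.046, 0.001]
wrist_force: [-0.8, -0.1, 1.6]
opening: 0.004
grasp_force: 0.0
rz -0.0020 rows 1 | shift [-0.3334 -0.0126  0.2615] rows 2.5
rz 0.0000 rows 0 | shift [0.     0.     0.3533] rows 2.1
```

View pics/w3.png

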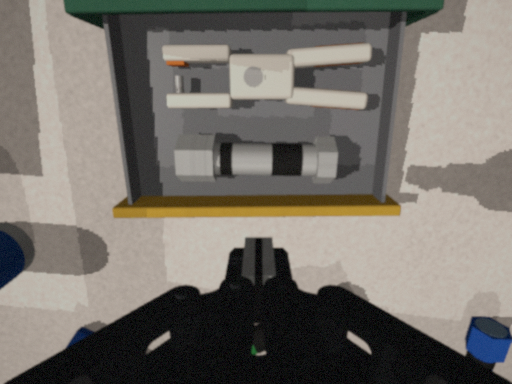

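Both are lying flat inside: the applicator at the back (265,75), the torch in front (255,158). I'll push the tray home.

```bash
python3 -m handwheel '[[0,0,-0.002,-0.11,-0.004,0.06,0],[0,0,0,-0.11,-0.004,0.06,0],[0,0,0,-0.11,-0.004,0.06,0],[0,0,0,0,0,0.14,0],[0,0,0,0,0,0.14,0],[0,0,0,0,0,0.12,0],[0,0,0,0,0,0.03,0],[0,0,0,0,0,0,0]]'
python3 -c "
from h import *
s=go(FR+[0,0,.006],np.arctan2(AX[1],AX[0]))"
```

```text
time_s: 24.75
eef_pos: [0.4428, 0.1022, 0.0349]
eef_rot: [-0.0, 0.999, 0.049, -0.0]
wrist_force: [0.2, 0.6, 0.2]
opening: -0.0
grasp_force: 0.0
rz 0.0001 rows 1 | shift [0.7126 0.0008 0.0031] rows 4.3
```

```bash
python3 -m handwheel '[[0,0,0,0.06,0,0,0],[0,0,0,0.06,0,0,0],[0,0,0,0.06,0,0,0],[0,0,0,0.07,0,0,0],[0,0,0,0.08,0,0,0],[0,0,0,0.08,0,0,0],[0,0,0,0.07,0,0,0],[0,0,0,0.06,0,0,0]]'
python3 -m handwheel '[[0,0,0,0.05,0,0,0],[0,0,0,0.04,0,0,0],[0,0,0,0.03,0,0,0],[0,0,0,0.02,0,0,0],[0,0,0,0.02,0,0,0],[0,0,0,0.01,0,0,0],[0,0,0,0.01,0,0,0],[0,0,0,0,0,0,0]]'
```

```text
time_s: 25.55
eef_pos: [0.6046, 0.1185, 0.0375]
eef_rot: [0.0, 0.999, 0.05, -0.0]
wrist_force: [-8.2, 0.1, 3.0]
opening: 0.003
grasp_force: 3.9
time_s: 26.35
eef_pos: [0.6555, 0.1236, 0.0375]
eef_rot: [0.0, 0.999, 0.05, -0.003]
wrist_force: [-15.1, -2.0, 8.5]
opening: 0.0
grasp_force: 7.6
```

```bash
python3 -m handwheel '[[0,0,0,0.01,0,0,0],[0,0,0,0.005,0,0,0],[0,0,0,0,0,0,0],[0,0,0,0,0,0,0],[0,0,0,-0.03,0,0,0],[0,0,0,-0.05,0,0,0],[0,0,0,-0.15,0,0,0],[0,0,0,-0.165,0,0,0]]'
python3 -m handwheel '[[0,0,0,-0.165,0,0,0],[0,0,0,-0.1,0,0,0],[0,0,0,0,0,-0.16,0],[0,0,0,0,0,-0.16,0],[0,0,0,0,0,-0.16,0],[0,0,0,0,0.12,-0.1,0],[0,0,0,0,0.16,0,0],[0,0,0,0,0.16,0,0]]'
python3 y.py t7
python3 - <<'E'
import cv2
im=cv2.imread('pics/t7.png'); cv2.imwrite('pics/c7.png',cv2.resize(im[50:280,140:420],None,fx=2.5,fy=2.5,interpolation=cv2.INTER_CUBIC))
E
```

```text
time_s: 27.15
eef_pos: [0.5464, 0.1121, 0.0384]
eef_rot: [0.0, 0.999, 0.05, 0.003]
wrist_force: [-0.8, -0.2, 0.4]
opening: 0.002
grasp_force: 0.0
time_s: 27.95
eef_pos: [0.4804, -0.0285, 0.2144]
eef_rot: [0.002, 0.999, 0.051, 0.005]
wrist_force: [0.9, -0.4, -0.7]
opening: 0.004
grasp_force: 0.0
yellow (4.077348709106445, 80.49413299560547) [[0.652, 0.269, 0.05], [0.678, -0.022, 0.05], [0.664, -0.023, 0.05], [0.637, 0.268, 0.05]] out 0.0064
scene shut px [[289.9, 221.9]]
scene shut px [[289.5, 230.6]]
```

View pics/c7.png

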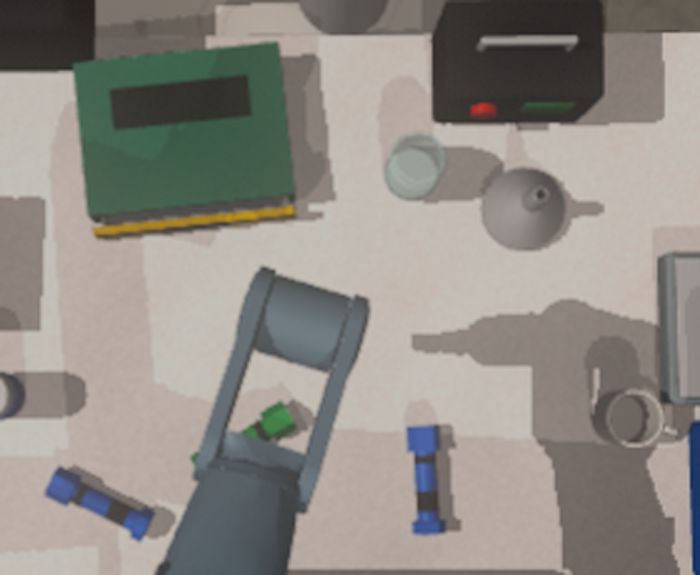

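The tray is latched shut at crop (195,222), the same reading as when it was shut before. Everything else is where it stood.

```bash
python3 y.py t8; python3 -c "
from bench import ctrl; print(ctrl.hand_in())"
```

```text
yellow (4.077348709106445, 80.49413299560547) [[0.652, 0.269, 0.05], [0.678, -0.022, 0.05], [0.664, -0.023, 0.05], [0.637, 0.268, 0.05]] out 0.0064
scene shut px [[289.9, 221.9]]
scene shut px [[289.5, 230.6]]
the job is handed in; nothing more can be done
None
```

The aluminium torch and the white applicator are both in the tray, which is latched shut (it took two pushes to open), and the job was handed in at about 28 s with nothing else on the bench moved.

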